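# Close the vent of an air receiver and listen for a leak

### The arm

A 7-joint arm with a two-finger parallel gripper is mounted at the origin on the work surface. World frame = base frame: x ahead of the robot, y to its left, z up, the work surface at z = 0. Lengths are in m, angles in rad, forces in N, time in s.
With the tool pointing down it reaches from about 0.4 to 0.9 m from the base axis. Payload 5.5 kg.
Tool frame: the origin (TCP) lies at the very end of the fingers, on their centre line; the grasp point (between the pads) lies 19 mm behind it (ctrl.grasp_offset is the distance from the TCP to the grasp point, in m); z points along the fingers, y is the direction in which the jaws open and shut (so a half turn about z gives the same grasp; the last joint's range is limited). The gripper opens to 92 mm and grips with 3 to 60 N. Pads are 19 mm wide; open, the fingers measure 130 mm over their backs; the gripper's body (75 mm by 190 mm) begins 47 mm behind the grasp point.
Start: joints at [-0.877, 0.501, -0.427, 1.55, 0.221, 1.138, -0.21], TCP at [0.271, 0.591, 0.191] pointing down, gripper open.
Joint ranges: [-2.88, 2.88], [-0.31, 2.03], [-1.54, 1.56], [0.2, 2.42], [-1.41, 4.55], [0.19, 2.02], [-2.57, 2.57]. Speed limits (rad/s): [2.57, 2.57, 3.14, 3.14, 3.14, 3.14, 3.14].

### API

Orientations are given as a rotation vector (axis times angle).
In Python, from rig import ctrl, fingers, vision, sensors gives the robot as it stands. Calls block until the motion is done:
- ctrl.move_ptp(position, orientation): joint-space move of the TCP to a pose.
- ctrl.servo_line(position, speed=0.15, ori=None): straight line of the TCP; ori=None keeps the orientation; speed is the mean speed in m/s.
- ctrl.set_joints(angles): joint-space move.
- fingers.set_gripper(opening): opening from 0.0 (shut) to 1.0 (fully open); the grip force is fixed at half the most; returns when the fingers have stopped.
- ctrl.wait(seconds).
- ctrl.solve_ik(position, orientation): joint angles nearest the present ones, or None.
- vision.capture(name): name is "scene" or "side" or "wrist"; returns (picture, depth): 384x512x3 uint8, red, green, blue; 384x512 float32, m along the optical axis (not along the pixel's ray), 0 where there is no reading.
- vision.camera_info(name): a dict with "mtx" (3x3 intrinsics, pixels), "xyz" and "attitude" of the camera in the world; the wrist camera has in their place "mount" (4x4, takes a point from camera to tool coordinates, whose origin is the TCP and whose axes are the flange's). Camera axes: x right, y down, z forward; pixel columns grow to the right and rows downward; lengths in m; the calibration is good to about 2 mm. A picture is of the moment at which its call begins: read the wrist's pose just before it. camera_info takes no time and is no camera call.
A pose or a line that the arm cannot do raises ctrl.MotionError and nothing moves.
- ctrl.hand_in(): hands the job in, once; it reports no verdict.
Readings, each from a call of its own:
- sensors.read_time(): time.
- sensors.read_joint_positions(): joint angles.
- sensors.read_joint_velocities(): joint speeds.
- sensors.read_tau(): joint torques, N m.
- sensors.read_position(): TCP position.
- sensors.read_ee_rot(): TCP orientation.
- sensors.read_contact_force(): force on the tool from outside, world axes, zero at the start.
- sensors.read_moment(): the same for the moment, N m.
- sensors.read_finger_gap(): opening from 0.0 (shut) to 1.0 (fully open).
Only numpy, scipy, OpenCV 4.12 (cv2) and the standard library are available. Lean on these libraries where they do the work, as an engineer would, in place of code of your own. Each camera call takes 0.05 s, during which the arm holds its last target. There are 200 camera calls.

### The job

Screw the loose vent cap on top of the small air receiver fully home (clockwise). Then take the listening pen out of the tool block and listen for a leak: hold the pen upright with its tip on the dot in the ringed steel measuring pad on top of the receiver, pressing lightly so that the sprung tip is about half way in, without jabbing. Finish like that, still holding the pen steadily in place; leave everything else where it stands.

Things in the scene. Friction and masses are not known exactly. Their poses are not given: they have to be found in the camera images.
- vent_cap (a joint): how far the receiver's vent cap is unscrewed, rad, anticlockwise seen from above: 0 is fully home against its stop; it starts 1.0 to 1.9 rad open. The cap is a round black ribbed screw cap, 38 mm across, 26 mm high, captive on its neck (cannot come off). It drags a little (under 0.2 N m), stays where it is left, and sinks 1.3 mm per rad as it is turned clockwise.
- cap_center (a point): centre of the vent cap, on its upright axis, half-way up (13 mm below its flat top). It is the only black ribbed cap on the receiver. The receiver's grey shell lies about 27 mm below this point when the cap is home: grip it across from above, fingertips clear of the shell.
- mark (a point): the dot at the centre of the measuring pad, on its level top face, 142 mm above the table: a round bright steel boss 28 mm across with an engraved ring 17 mm across, on the crown of the air receiver, 75 mm along it from the vent cap; 60 mm further on is a brass safety valve, top 188 mm above the table. z is up; y points from the vent cap to the safety valve.
- pen_handle (a point): centre of the listening pen's round aluminium handle, 28 mm across, 67 mm long, two thin black bands, plain rounded top 43 mm above this point; grip it here from above. z is up along the pen. It stands upright, tip down, in a hole of the tool block, resting on a collar 36 mm across with its underside 40 mm below this point. The tip's end is 102 mm below this point when not pressed. About 0.17 kg.
- tip (a point): the rounded end of the pen's sprung steel tip rod; z points up along the pen.
- pen_tip (a joint): how far the pen's sprung tip is pushed in, m: 0 out, 0.010 fully in, where it stops solidly. The spring starts at 0.5 N and gains 0.5 N per mm, so half way in takes about 3 N.
- block_top (a point): middle of the top face of the wooden tool block, 75 by 215 mm and 75 mm high, bolted down; three holes 25 mm wide in a row along its y axis, 66 mm apart, the middle one here. The pen, a torch and a nut driver stand in them in any order.
- torch: bystander: black pocket torch standing in the tool block, flat-ended bell head 38 mm across with a glass lens, top 78 mm above the block; origin on the block's top. Leave it.
- driver: bystander: nut driver standing in the tool block, six-sided black handle 31 mm across, top 78 mm above the block; origin on the block's top. Leave it.
- oil: bystander: white oil bottle, 52 mm across, 150 mm high; origin under its centre.
- spray: bystander: white spray can, 65 mm across, 165 mm high; origin under its centre.
- tape: bystander: roll of masking tape lying flat, 90 mm across, 24 mm high; origin under its centre.
- wrench: bystander: steel wrench 170 mm long lying flat; origin under its middle.
- tee: bystander: copper pipe tee, 64 mm long, 32 mm high; origin under its middle.
- pen: the listening pen as a whole; origin on its axis at the underside of the collar, 40 mm below point pen_handle; z up along the pen. Below the collar: a barrel 22 mm thick, 30 mm long, then the steel tip rod, 6 mm thick, 32 mm long. Draw it straight up by at least 65 mm to clear the block.
- tank: the air receiver with everything on it: a grey steel cylinder 114 mm in diameter, 250 mm long, lying level on two feet bolted down; origin on the table under its middle; y along it from the vent cap to the safety valve. At that end a pressure gauge 44 mm across, dial up, sticks out to 159 mm from the middle.
Things that resemble listed ones, but are neither listed nor needed, are in the scene too. Leave any orange or red look-alike of the pen alone.

How it is judged:
On the way, in this order (a step that is already met when the one before it is completed fails the run):
1. the vent cap is screwed fully home (value of joint vent_cap below 0.1 rad), for 0.2 s.
2. the listening pen is drawn out of the tool block in the fingers (height (world z) of tip above 0.08 m and contact force between the fingers and pen above 1 N), for 0.1 s.
At the end, for the whole second after the job is handed in: The vent cap is home (within 0.12 rad of its stop); the gripper still holds the pen, upright within 7 degrees and still, its tip on the measuring pad within 6.5 mm of the dot, pushed in 2 to 8.5 mm with 1 to 7 N on the pad (value of joint vent_cap below 0.12 rad and horizontal distance between tip and mark below 0.0065 m and distance between tip and mark below 0.008 m and angle between pen's own z axis and vertical below 0.12 rad and value of joint pen_tip between 0.002 and 0.0085 m and contact force between pen and tank between 1 and 7 N and contact force between the fingers and pen above 1 N and linear speed of pen below 0.02 m/s); the arm keeps its last pose, push and grip.
It fails at once if the pen is jabbed at the receiver with more than 15 N (contact force between pen and tank above 15 N).
It fails at once if something else on the table is shifted by more than 40 mm, or knocked out of the block (distance of any of torch, driver, oil, spray, tape, wrench, tee from where it was at the start of the episode above 0.04 m).
It also fails if it takes over 61 s, if anything falls off the work surface, if the arm or the gripper's body presses on something with over 40 N, if the wrist force passes 120 N, or if a joint passes its speed limit or range.

## Working session

There is one attempt and no reset: what is moved stays moved. The work goes in short steps, each a Python script; the robot and the scene stay as the last script left them, time stands still between calls to the robot, and variables do not carry over. Pictures are saved under pics/ and viewed, about 8 in all and at most 12, crops included, and the job is handed in when it is done.

```bash
ls; mkdir -p pics; cat > h.py <<'E'
import numpy as np, cv2
from scipy.spatial.transform import Rotation as R
from rig import ctrl, fingers, vision, sensors
def rot(a):
    a=np.asarray(a,float)
    return a if a.shape==(3,3) else R.from_rotvec(a).as_matrix()
def cam(n):
    i=vision.camera_info(n); K=np.array(i["mtx"])
    if "mount" in i:
        M=np.array(i["mount"]); T=np.eye(4); T[:3,:3]=rot(sensors.read_ee_rot()); T[:3,3]=sensors.read_position()
        T=T@M; return K,T[:3,:3],T[:3,3]
    return K,rot(i["attitude"]),np.array(i["xyz"])
def snap(n,f):
    K,A,p=cam(n); im,d=vision.capture(n); cv2.imwrite(f"pics/{f}.png",im[:,:,::-1])
    np.savez(f"pics/{f}.npz",im=im,d=d,K=K,A=A,p=p); return im,d,K,A,p
def load(f):
    z=np.load(f"pics/{f}.npz"); return [z[k] for k in("im","d","K","A","p")]
def ray(u,v,z,K,A,p):
    r=A@np.linalg.solve(K,[u,v,1]); return p+r*(z-p[2])/r[2]
def cloud(d,K,A,p):
    v,u=np.indices(d.shape); P=np.stack([u,v,np.ones_like(u)],-1)@np.linalg.inv(K).T*d[...,None]
    W=P@A.T+p; W[d<=0]=np.nan; return W
def proj(P,K,A,p):
    c=K@(A.T@(np.asarray(P)-p)); return c[:2]/c[2]
E
python3 - <<'E'
from h import *
for n in("scene","side","wrist"):
    r=vision.camera_info(n); print(n,r.keys(), r.get("attitude"),r.get("xyz"),r.get("mount"))
a=snap("scene","s0");b=snap("side","d0");snap("wrist","w0")
print(sensors.read_time(),sensors.read_ee_rot(),ctrl.grasp_offset)
cv2.imwrite("pics/sd0.png",cv2.resize(np.vstack([a[0],b[0]])[:,:,::-1],None,fx=.78,fy=.78))
E
```

```text
pics
scene dict_keys(['mtx', 'xyz', 'attitude']) [-2.43022484 -0.62320188  0.21326034] [ 0.8976577  -0.75972159  1.23633994] None
side dict_keys(['mtx', 'xyz', 'attitude']) [-2.45053657  0.129475   -0.05096965] [ 0.4318306  -0.63652552  0.86976168] None
wrist dict_keys(['mtx', 'mount']) None None [[ 6.63817877e-04 -9.63317880e-01 -2.68362109e-01  7.21800366e-02]
 [ 9.99999763e-01  5.90231978e-04  3.54881328e-04 -3.85437540e-04]
 [-1.83467630e-04 -2.68362280e-01  9.63318043e-01 -1.92022789e-01]
 [ 0.00000000e+00  0.00000000e+00  0.00000000e+00  1.00000000e+00]]
0.15 [-6.71363459e-01 -3.06861409e+00  2.34604846e-03] 0.0188
```

View pics/sd0.png

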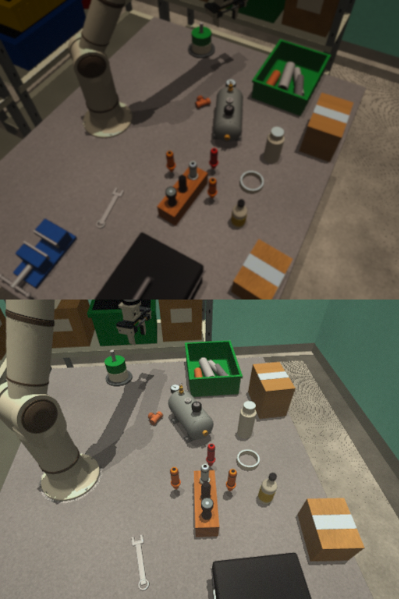

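Overview: the tank is near scene (292,141) and side (244,144). The tool block is near scene (237,243) and side (264,244), with orange and red look-alikes standing around it. Next I enlarge both.

```bash
python3 - <<'E'
from h import *
a=load("s0")[0];b=load("d0")[0]
f=lambda im,u,v:cv2.resize(im[v:v+100,u:u+130],None,fx=3,fy=3,interpolation=cv2.INTER_CUBIC)
t=np.vstack([np.hstack([f(a,230,90),f(b,180,90)]),np.hstack([f(a,180,185),f(b,200,195)])])
cv2.imwrite("pics/c1.png",np.clip(t[:,:,::-1]*1.5,0,255))
for n in("s0","d0"):
    im,d,K,A,p=load(n);W=cloud(d,K,A,p)
    for (u,v) in ([(292,141),(300,112),(237,243)] if n=="s0" else [(244,144),(252,138),(264,244)]): print(n,u,v,W[v,u].round(3))
E
```

```text
s0 292 141 [0.506 0.156 0.173]
s0 300 112 [0.454 0.325 0.127]
s0 237 243 [ 0.509 -0.185  0.078]
d0 244 144 [0.48  0.174 0.127]
d0 252 138 [0.503 0.151 0.169]
d0 264 244 [ 0.498 -0.2    0.138][ WARN:0@0.644] global loadsave.cpp:1063 imwrite_ Unsupported depth image for selected encoder is fallbacked to CV_8U.
```

View pics/c1.png

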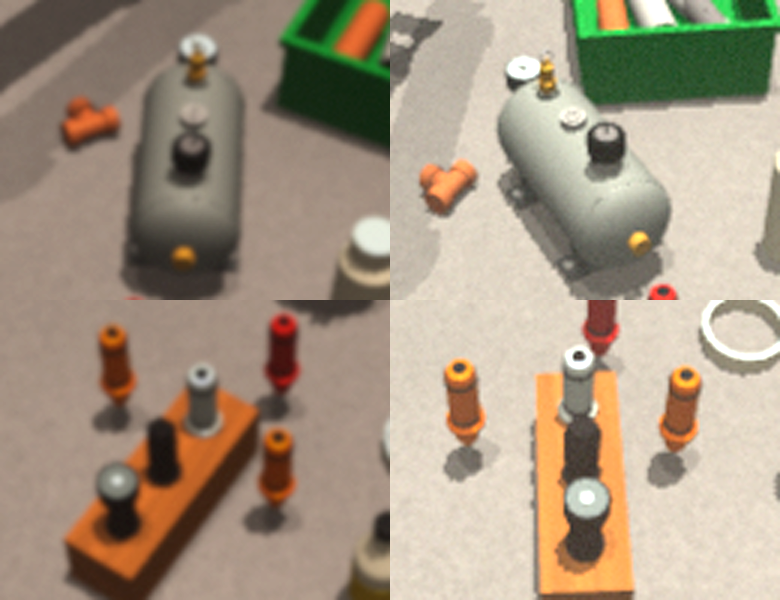

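Candidates. Pen-like: plain aluminium one in the block's end hole at scene (247,217), side (263,222). It is the only aluminium one, with black bands and a collar; the other four are orange or red, so look-alikes. The black ribbed cap is at scene (294,141), side (252,137), and the pad is next to it at side (241,129). The crop confirms all of these. Next I measure them.

```bash
python3 - <<'E'
from h import *
S=load("s0");D=load("d0")
def tri(a,b):
    M=[];y=[]
    for (u,v),(im,d,K,A,p) in((a,S),(b,D)):
        r=A@np.linalg.solve(K,[u,v,1]);r/=np.linalg.norm(r);Q=np.eye(3)-np.outer(r,r);M.append(Q);y.append(Q@p)
    s=np.linalg.lstsq(np.vstack(M),np.hstack(y),rcond=None);return s[0].round(4)
c=lambda x,y,o:(o[0]+x/3,o[1]+y/3)
t=lambda n,s,d,os,od:print(n,tri(c(*s,os),c(*d,od)))
o1,o2,o3,o4=(230,90),(180,90),(180,185),(200,195)
t("captop",(191,145),(606-390,130),o1,o2); t("pad",(194,116),(573-390,118),o1,o2)
t("valve",(197,45),(548-390,57),o1,o2)
t("pentop",(202,372),(577-390,357),(180,85),(200,95))
t("drvtop",(161,427),(581-390,425),(180,85),(200,95));t("torch",(118,481),(587-390,497),(180,85),(200,95))
t("orL",(114,333),(459-390,370),(180,85),(200,95));t("orR",(279,438),(684-390,376),(180,85),(200,95))
W=cloud(*D[1:]);im=D[0].astype(int)
m=(im[...,0]>1.6*im[...,1])&(W[...,2]>.09)
for n,(lo,hi) in {"x<.45":(.3,.455),"x>.55":(.545,.7)}.items():
    k=m&(W[...,0]>lo)&(W[...,0]<hi)&(abs(W[...,1]+.15)<.25);print(n,np.nanmedian(W[k],0),np.nanmax(W[k],0))
# wrist view above tank
q=ctrl.solve_ik([.50,.17,.42],[-3.1416,0,0]);print(q)
print(R.from_rotvec([-.671,-3.0686,.0023]).as_matrix().round(2))
E
```

```text
captop [0.5049 0.1693 0.1719]
pad [0.4749 0.2426 0.1308]
valve [0.452  0.2906 0.18  ]
pentop [ 0.503  -0.1141  0.1479]
drvtop [ 0.4988 -0.1814  0.1446]
torch [ 0.4954 -0.2493  0.148 ]
orL [ 0.4009 -0.1055  0.1316]
orR [ 0.5942 -0.134   0.1328]
x<.45 [ 0.40209895 -0.12426801  0.11916691] [ 0.41281607 -0.1039906   0.14362435]
x>.55 [ 0.58787124 -0.15075436  0.11925819] [ 0.60337278 -0.013965    0.1424705 ]
[-0.48503921  0.11220133  0.1193111   1.52325011 -0.01334786  1.50694056
 -1.93641579]
[[-0.91  0.42 -0.  ]
 [ 0.42  0.91 -0.  ]
 [ 0.   -0.   -1.  ]]
```

```bash
cat >> h.py <<'E'
def ori(psi): return (R.from_rotvec([0,0,psi])*R.from_rotvec([np.pi,0,0])).as_rotvec()
E
python3 - <<'E'
from h import *
for psi in np.arange(-3,3.2,.5):
    q=ctrl.solve_ik([.5,.17,.17],ori(psi)); print(round(psi,1), None if q is None else np.round(q,2))
ctrl.move_ptp([.49,.19,.36],ori(-.3)) if 0 else None
E
```

```text
-3.0 [-0.06  0.3  -0.38  1.88  0.13  0.99  1.22]
-2.5 [ 0.02  0.31 -0.48  1.88  0.17  0.99  1.68]
-2.0 [ 0.1   0.33 -0.57  1.87  0.21  1.    2.15]
-1.5 [ 0.58  0.62 -1.3   1.86  0.66  1.18  2.27]
-1.0 [-1.35  0.66  1.36  1.92 -0.71  1.17 -2.29]
-0.5 [-1.25  0.49  1.14  1.92 -0.51  1.06 -1.97]
0.0 [-0.54  0.28  0.19  1.9  -0.06  0.97 -1.89]
0.5 [-0.46  0.28  0.1   1.89 -0.03  0.97 -1.42]
1.0 [-0.38  0.28  0.    1.89 -0.    0.98 -0.95]
1.5 [-0.3   0.28 -0.1   1.89  0.03  0.98 -0.48]
2.0 [-0.22  0.28 -0.19  1.88  0.06  0.98 -0.01]
2.5 [-0.14  0.29 -0.29  1.88  0.1   0.98  0.46]
3.0 [-0.08  0.3  -0.35  1.88  0.12  0.99  0.94]
```

```bash
python3 - <<'E'
from h import *
ctrl.move_ptp([.495,.19,.33],ori(2.8)); fingers.set_gripper(.68)
S=snap("wrist","w1"); im=S[0]; W=cloud(*S[1:])
print(sensors.read_time(),sensors.read_position())
cv2.imwrite("pics/w1b.png",np.clip(im[:,:,::-1]*1.4,0,255).astype(np.uint8))
E
```

```text
2.6333 [0.49503798 0.18996175 0.33001811]
```

View pics/w1b.png

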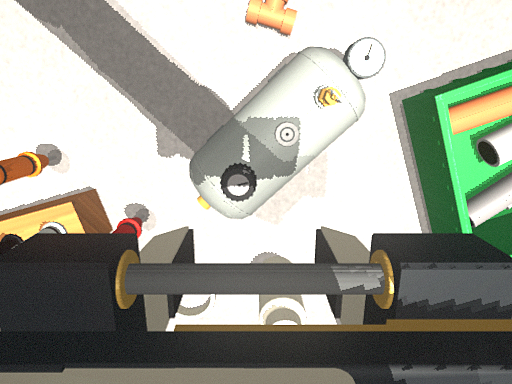

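The wrist view shows the cap at (238,182), the pad dot at (287,134) and the valve at (329,96). I fit the black disc and ring in code.

```bash
python3 - <<'E'
from h import *
im,d,K,A,p=load("w1"); W=cloud(d,K,A,p)
g=im.max(2); m=np.zeros_like(g); m[150:210,210:268]=(g[150:210,210:268]<45)*255
m=cv2.morphologyEx(m,cv2.MORPH_CLOSE,np.ones((9,9)))
c=max(cv2.findContours(m,0,2)[0],key=cv2.contourArea); print(cv2.fitEllipse(c),cv2.minEnclosingCircle(c))
top=W[176:189,232:245,2]; print("cap z",np.nanmedian(top),np.nanpercentile(top,[5,95]))
k=(np.hypot(*(np.indices(d.shape)-np.array([182,238])[:,None,None]))<24)&(W[...,2]>np.nanmedian(top)-.004)
print("cap cloud ctr",[(np.nanmin(W[k][:,i])+np.nanmax(W[k][:,i]))/2 for i in(0,1)],W[k].mean(0),np.ptp(W[k],0))
e=cv2.fitEllipse(c)[0]; print("capray",ray(*e,np.nanmedian(top),K,A,p),ray(*e,np.nanmedian(top)-.013,K,A,p))
print("pad z",np.nanmedian(W[128:141,281:294,2]),ray(287,134,.142,K,A,p))
print("valve",ray(329,96,.183,K,A,p), "crown",np.nanmedian(W[155:162,258:266,2]))
E
```

```text
((238.09658813476562, 178.67591857910156), (29.465150833129883, 32.777809143066406), 64.89578247070312) ((237.56704711914062, 180.8026885986328), 18.37342643737793)
cap z 0.17293727864677322 [0.17162529 0.17410965]
cap cloud ctr [np.float64(0.504089491725475), np.float64(0.16834499260032199)] [0.50287466 0.16834634 0.1721704 ] [0.03939194 0.03932853 0.0057537 ]
capray [0.49735144 0.1704643  0.17293728] [0.49997717 0.16884912 0.15993728]
pad z 0.1410711566557894 [0.47348057 0.23672513 0.142     ]
valve [0.4471902  0.28441782 0.183     ] crown 0.1305561193184062
```

```bash
python3 - <<'E'
from h import *
c=[.504,.1684]
ctrl.move_ptp([*c,.20],ori(3.0)); ctrl.servo_line([*c,.144],speed=.08)
print(sensors.read_contact_force()); fingers.set_gripper(0.0)
print("gap",sensors.read_finger_gap()*92, sensors.read_contact_force(),sensors.read_moment(),sensors.read_time())
psi=3.0;z=.144
while psi>0.75:
    psi-=.1; z-=.00013
    ctrl.move_ptp([*c,z],ori(psi)); M=sensors.read_moment()[2]
    print(round(psi,2),np.round(M,2),np.round(sensors.read_contact_force(),1),round(sensors.read_time(),2))
    if abs(M)>.45: break
E
```

```text
[ 0.94084909 -0.18850392  1.11991054]
gap 0.41379686968391777 [ 0.92229003 -0.49320474  0.63219013] [0.04663357 0.05264595 0.04579893] 5.15
2.9 -0.04 [ 0.8  0.2 -0.9] 5.4
2.8 -0.02 [ 0.2 -0.7  0.4] 5.65
2.7 -0.03 [0.4 0.6 0.2] 5.9
2.6 0.02 [0.7 1.  0.7] 6.15
2.5 0.04 [-0.2 -0.3 -0.6] 6.4
2.4 -0.02 [ 0.3  0.3 -0.4] 6.65
2.3 0.01 [ 0.2  0.8 -0.3] 6.9
2.2 -0.05 [0.8 0.3 1.4] 7.15
2.1 0.03 [ 0.2  0.6 -0.6] 7.4
2.0 0.03 [ 0.1 -0.   0.2] 7.65
1.9 0.05 [-0.6  0.  -0.2] 7.9
1.8 -0.02 [ 0.2 -0.6  0.4] 8.15
1.7 0.02 [ 0.5  0.  -0.6] 8.4
1.6 0.04 [ 0.8 -0.3 -0.6] 8.65
1.5 0.05 [ 0.1 -0.8  0.9] 8.9
1.4 -0.0 [-0.6  0.1  0. ] 9.15
1.3 -0.06 [ 0.6 -1.  -0.5] 9.4
1.2 0.04 [ 0.3 -0.6  0.7] 9.65
1.1 -0.01 [-0.2 -0.1 -0.9] 9.9
1.0 0.03 [ 0.5  0.3 -0. ] 10.15
0.9 -0.03 [-0.2 -0.5  0.7] 10.4
0.8 0.03 [ 0.5 -0.2 -0.1] 10.65
0.7 0.0 [ 0.4 -0.5 -0.9] 10.9
```

The fingers closed on nothing, with a gap of 0.4 mm. I look before moving anything.

```bash
python3 - <<'E'
from h import *
print(sensors.read_finger_gap(),sensors.read_position(),sensors.read_ee_rot(),sensors.read_joint_positions())
a=snap("wrist","w2")[0];b=snap("side","d2")[0]
c=cv2.resize(b[80:200,150:310],(512,384),interpolation=cv2.INTER_CUBIC)
cv2.imwrite("pics/wd2.png",np.clip(cv2.resize(np.hstack([a,c]),None,fx=.78,fy=.78)[:,:,::-1]*1.4,0,255).astype(np.uint8))
E
```

```text
0.004244936665156577 [0.50395757 0.16842457 0.14101781] [ 2.94784145e+00  1.08588118e+00 -7.45451185e-05] [-0.43054397  0.31644614  0.06861294  1.91143643 -0.02679064  0.91462844
 -1.2138944 ]
```

View pics/wd2.png

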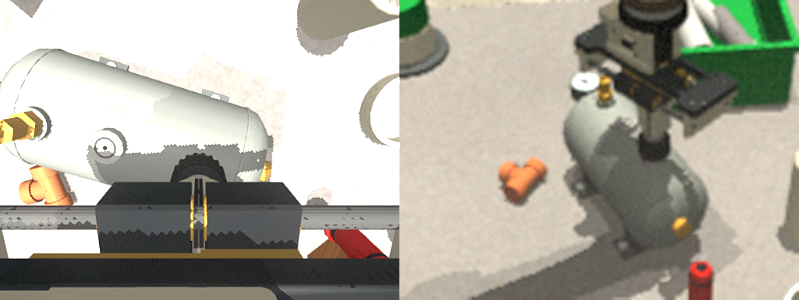

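```bash
python3 - <<'E'
from h import *
for n in("s0","d0","w0","w1","w2"):
    im,d,K,A,p=load(n); W=cloud(d,K,A,p); 
    k=(im.max(2)<90)&(W[...,2]>.160)&(W[...,2]<.185)&(abs(W[...,0]-.5)<.06)&(abs(W[...,1]-.165)<.06)
    q=W[k]; print(n,len(q), len(q) and (np.median(q,0).round(4),np.percentile(q,[3,97],axis=0).round(4).tolist()), "cam",p.round(3))
im,d,K,A,p=load("w2"); print(ray(137/.0+0 if 0 else 104/.78,147/.78,.142,K,A,p), "w2 pad; tcp proj",proj([.504,.1684,.141],K,A,p))
im,d,K,A,p=load("w1"); print("tcp proj w1",proj([.495,.19,.33],K,A,p))
# same cap/pad seen in scene/side by ray to z=.142
for n,u,v in(("s0",230+194/3,90+116/3),("d0",180+183/3,90+118/3)): print(n,"pad",ray(u,v,.142,*load(n)[2:]))
E
```

```text
s0 131 (array([0.5078, 0.1622, 0.1724]), [[0.4894, 0.1477, 0.1611], [0.5242, 0.1846, 0.1779]]) cam [ 0.898 -0.76   1.236]
d0 76 (array([0.5031, 0.1548, 0.1691]), [[0.4857, 0.147, 0.1607], [0.5195, 0.1827, 0.1721]]) cam [ 0.432 -0.637  0.87 ]
w0 0 0 cam [0.206 0.62  0.382]
w1 646 (array([0.4995, 0.1712, 0.1719]), [[0.4851, 0.151, 0.1633], [0.5195, 0.1861, 0.1735]]) cam [0.427 0.214 0.522]
w2 1504 (array([0.515 , 0.1775, 0.1714]), [[0.4993, 0.1605, 0.1613], [0.5226, 0.1867, 0.1832]]) cam [0.559 0.215 0.333]
[0.47386337 0.23695225 0.142     ] w2 pad; tcp proj [253.99825615 222.00391927]
tcp proj w1 [254.68215416 222.54146858]
s0 pad [0.47820413 0.23424557 0.142     ]
d0 pad [0.47473492 0.22707061 0.142     ]
```

```bash
python3 - <<'E'
from h import *
im,d,K,A,p=load("w2"); W=cloud(d,K,A,p)
for v in range(200,330,8): print(v,[W[v,u].round(3).tolist() for u in(246,254,262)],im[v,254])
k=(W[...,2]<.02)&(W[...,2]>-.02);print("table",np.nanmedian(W[k][:,2]))
cv2.imwrite("pics/c3.png",np.clip(cv2.resize(im[150:340,150:360],(800,724),interpolation=cv2.INTER_CUBIC)[:600,:,::-1]*1.6,0,255).astype(np.uint8))
E
```

```text
200 [[0.514, 0.183, 0.152], [0.517, 0.18, 0.153], [0.521, 0.177, 0.156]] [42 41 38]
208 [[0.514, 0.183, 0.166], [0.517, 0.18, 0.167], [0.52, 0.177, 0.168]] [34 33 31]
216 [[0.513, 0.181, 0.173], [0.516, 0.178, 0.173], [0.518, 0.175, 0.171]] [41 42 41]
224 [[0.51, 0.179, 0.173], [0.512, 0.175, 0.171], [0.515, 0.172, 0.172]] [94 90 89]
232 [[0.509, 0.178, 0.183], [0.511, 0.174, 0.179], [0.515, 0.172, 0.184]] [64 63 62]
240 [[0.51, 0.178, 0.193], [0.511, 0.174, 0.189], [0.514, 0.172, 0.192]] [61 62 61]
248 [[0.509, 0.178, 0.2], [0.511, 0.174, 0.199], [0.514, 0.173, 0.201]] [51 49 50]
256 [[0.529, 0.192, 0.257], [0.511, 0.174, 0.206], [0.531, 0.189, 0.256]] [61 61 59]
264 [[0.527, 0.191, 0.257], [0.527, 0.188, 0.255], [0.53, 0.188, 0.258]] [46 44 44]
272 [[0.527, 0.191, 0.261], [0.527, 0.188, 0.257], [0.529, 0.187, 0.26]] [84 84 80]
280 [[0.525, 0.189, 0.261], [0.526, 0.187, 0.258], [0.528, 0.186, 0.261]] [120 118 115]
288 [[0.524, 0.188, 0.262], [0.524, 0.186, 0.259], [0.527, 0.185, 0.261]] [60 61 58]
296 [[0.523, 0.187, 0.262], [0.498, 0.163, 0.209], [0.525, 0.184, 0.263]] [72 67 64]
304 [[0.521, 0.185, 0.262], [0.387, 0.069, -0.001], [0.522, 0.181, 0.259]] [70 66 63]
312 [[0.511, 0.178, 0.248], [0.379, 0.062, -0.001], [0.508, 0.168, 0.236]] [64 64 62]
320 [[0.51, 0.176, 0.249], [0.371, 0.055, -0.001], [0.522, 0.181, 0.265]] [124 117 113]
328 [[0.519, 0.184, 0.268], [0.521, 0.182, 0.268], [0.521, 0.18, 0.267]] [89 72 37]
table -0.0012532364443503252
```

View pics/c3.png

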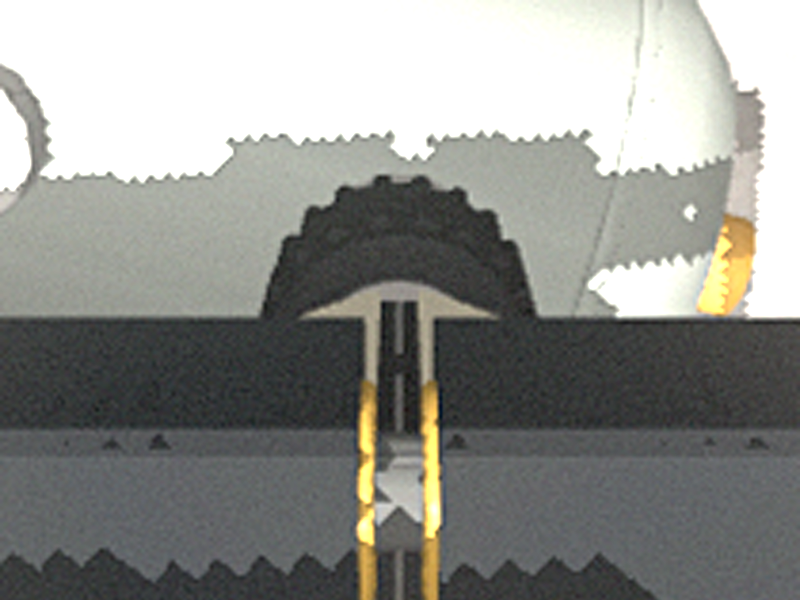

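```bash
python3 - <<'E'
from h import *
from h import rot
for n,pos,psi in(("w1",[.495,.19,.33],2.8),("w2",[.504,.1684,.141],.7)):
    im,d,K,A,p=load(n); W=cloud(d,K,A,p)
    T=(W-pos)@rot(ori(psi)); 
    k=(T[...,2]<.04)&(T[...,2]>-.15)&(abs(T[...,1])<.06)&(abs(T[...,0])<.02)
    if n=="w2": k&=(W[...,2]>.176)
    v,u=np.nonzero(k); print(n,k.sum())
    for s in(-1,1):
        q=T[k&(T[...,1]*s>0)]; 
        if len(q):
            o=np.argsort(-q[:,2])[:6]; print(s,q[o].round(4).tolist())
    h,e=np.histogram(T[k][:,2],bins=16);print(h,e.round(3))
print(sensors.read_contact_force())
E
```

```text
w1 7045
-1 [[0.0104, -0.0342, -0.0327], [0.0107, -0.035, -0.0335], [-0.0019, -0.0315, -0.0337], [0.0087, -0.0315, -0.0339], [0.0092, -0.032, -0.0339], [-0.0007, -0.0314, -0.034]]
1 [[0.0109, 0.0347, -0.0338], [0.0092, 0.0317, -0.0338], [-0.0018, 0.0312, -0.0339], [0.0109, 0.0336, -0.034], [-0.0006, 0.0311, -0.0341], [-0.0011, 0.0311, -0.0342]]
[715 365 472 469 448 374 356 525 168 544 568 526 493 461 360 201] [-0.125 -0.119 -0.113 -0.108 -0.102 -0.096 -0.09  -0.085 -0.079 -0.073
 -0.067 -0.061 -0.056 -0.05  -0.044 -0.038 -0.033]
w2 1141
-1 [[0.0093, -0.0011, -0.035], [0.0094, -0.0001, -0.0352], [0.0105, -0.0031, -0.0352], [0.0106, -0.0026, -0.0355], [0.0106, -0.0046, -0.0356], [0.0091, -0.0011, -0.0358]]
1 [[0.0104, 0.0035, -0.035], [0.009, 0.001, -0.0355], [0.009, 0.0025, -0.0355], [0.009, 0.002, -0.0355], [0.0102, 0.0065, -0.0358], [0.0102, 0.0035, -0.0358]]
[112  26  11  15   5  21   0 237  21  41  76  97  92  96 159 132] [-0.124 -0.118 -0.113 -0.107 -0.102 -0.096 -0.09  -0.085 -0.079 -0.074
 -0.068 -0.063 -0.057 -0.052 -0.046 -0.041 -0.035]
[-0.55970553  0.49055322  0.67128102]
```

Finding: the real fingertips end about 33 mm short of the reported TCP. Two independent wrist-depth views show it, and so do the fingers closing just above the cap. The camera heights themselves check out (pad 0.141, table −0.001). I correct with a 33 mm tool-length offset and redo the grasp.

```bash
echo 'L=.033  # real fingertip is L short of reported TCP
def tip_z(z): return z-L' >> h.py
python3 - <<'E'
from h import *
c=[.504,.1684]
ctrl.servo_line([*c,.155],speed=.1); fingers.set_gripper(.68)
ctrl.move_ptp([*c,.155],ori(3.0)); ctrl.servo_line([*c,tip_z(.144)],speed=.06)
print(sensors.read_contact_force()); fingers.set_gripper(0.0)
print("gap",sensors.read_finger_gap()*92, sensors.read_contact_force(),sensors.read_moment(),sensors.read_time())
if sensors.read_finger_gap()*92<30: raise SystemExit("miss")
psi=3.0;z=tip_z(.144)
while psi>0.75:
    psi-=.1; z-=.00013
    ctrl.move_ptp([*c,z],ori(psi)); M=sensors.read_moment()[2]
    print(round(psi,2),np.round(M,2),np.round(sensors.read_contact_force(),1),round(sensors.read_time(),2))
    if abs(M)>.45: break
E
```

```text
[ 0.87575377 -0.25510145  0.48151647]
gap 37.481650091028655 [-1.07505286 -1.78753987  1.98369279] [-0.29367658  0.17113923  0.0425301 ] 15.6667
2.9 -0.06 [-0.8 -2.3  3.9] 15.92
2.8 -0.1 [-1.  -2.5  4.5] 16.17
2.7 -0.03 [-1.6 -4.1  6.5] 16.42
2.6 -0.04 [-0.8 -3.3  5.4] 16.67
2.5 -0.06 [-2.2 -4.6  5.9] 16.92
2.4 -0.07 [-1.4 -3.2  5.6] 17.17
2.3 -0.04 [-2.6 -3.9  6.4] 17.42
2.2 -0.1 [-2.1 -4.3  5.3] 17.67
2.1 -0.05 [-2.  -4.8  6.6] 17.92
2.0 -0.11 [-2.2 -5.2  6.9] 18.17
1.9 0.6 [-2.3 -4.3  6.9] 18.42
```

```bash
python3 - <<'E'
from h import *
c=[.504,.1684]; z=sensors.read_position()[2]
for psi in(1.82,1.75):
    ctrl.move_ptp([*c,z],ori(psi)); print(psi,sensors.read_moment().round(2) if hasattr(sensors.read_moment(),'round') else sensors.read_moment())
ctrl.wait(.3); fingers.set_gripper(.68); ctrl.servo_line([*c,.20],speed=.15)
# over to pen: look, jaws along x -> psi=pi/2
ctrl.move_ptp([.503,-.115,.30],ori(np.pi/2)); S=snap("wrist","w3"); print(sensors.read_time())
W=cloud(*S[1:]); 
d=snap("side","d3")
k=(W[...,2]>.15)&(W[...,2]<.168)&(np.hypot(W[...,0]-.503,W[...,1]+.115)<.04)
q=W[k];print(len(q),np.median(q,0),q.min(0),q.max(0))
cap=d[0][120:165,230:280];a=cv2.resize(cap,(500,450),interpolation=cv2.INTER_CUBIC)[:384]
cv2.imwrite("pics/w3d.png",np.clip(cv2.resize(np.hstack([S[0],a]),None,fx=.78,fy=.78)[:,:,::-1]*1.3,0,255).astype(np.uint8))
E
```

```text
1.82 [-0.65  0.64  0.44]
1.75 [-0.57  0.6   0.45]
21.8
455 [ 0.50367621 -0.11889573  0.15506685] [ 0.49104421 -0.13320428  0.15000445] [ 0.5163409  -0.10734194  0.15950385]
```

View pics/w3d.png

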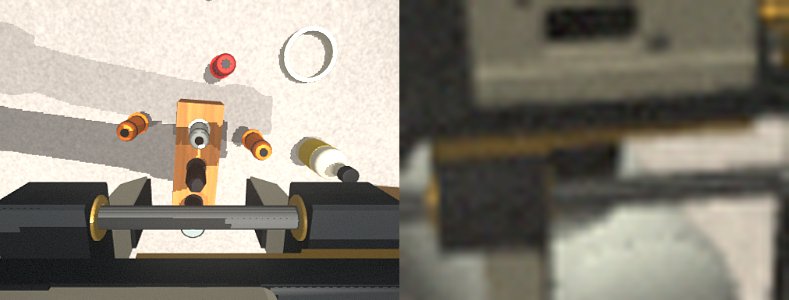

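The cap hit its stop after about 1.1 rad and the moment held at +0.45 N·m past that, so it's home. The wrist view shows the aluminium pen upright at about (255,172) in full-image pixels, with the orange and red look-alikes clear of it. The cloud puts its axis at (0.5037, −0.1205). I grasp it now.

```bash
python3 - <<'E'
from h import *
c=[.5037,-.1205]
ctrl.move_ptp([*c,.16],ori(np.pi/2)); ctrl.servo_line([*c,tip_z(.096)],speed=.08)
F0=np.array(sensors.read_contact_force()); fingers.set_gripper(0.0)
print("gap",sensors.read_finger_gap()*92,F0,sensors.read_contact_force(),sensors.read_position())
if sensors.read_finger_gap()*92>24:
    ctrl.servo_line([*c,tip_z(.096)+.12],speed=.1); ctrl.wait(.3)
    print(np.mean([sensors.read_contact_force() for _ in range(5)],0),sensors.read_moment(),sensors.read_finger_gap()*92)
    snap("wrist","w4"); snap("side","d4"); snap("scene","s4")
print(sensors.read_time())
a=load("d4")[0][130:260,180:350]; b=load("s4")[0][130:260,160:330]
cv2.imwrite("pics/c4.png",np.clip(cv2.resize(np.hstack([a,b]),(800,306),interpolation=cv2.INTER_CUBIC)[:,:,::-1]*1.4,0,255).astype(np.uint8))
E
```

```text
gap 27.242750706406728 [-0.27143896 -0.19149376  1.34411763] [-0.82454784 -0.34027729  1.38229434] [ 0.50364849 -0.12051761  0.06304451]
[ 0.99888676 -0.530153   -1.93155339] [-0.1074106   0.02074281 -0.00316108] 27.892401876474324
26.275
```

View pics/c4.png

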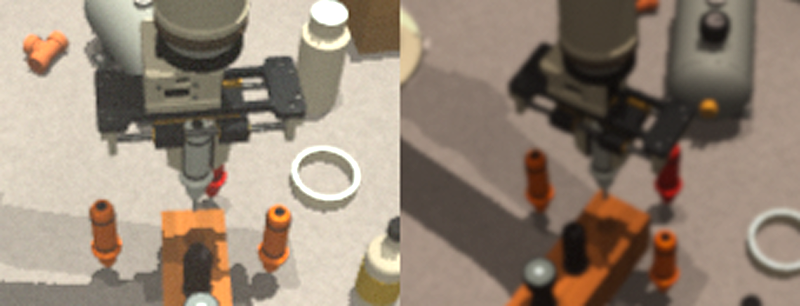

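Pen is held upright, out of the block. I check its axis relative to the TCP in the wrist depth, move above the pad, and look again.

```bash
python3 - <<'E'
from h import *
m=[.4737,.2368]
p=sensors.read_position(); ctrl.servo_line([p[0],p[1],.27],speed=.2)
ctrl.move_ptp([*m,.27],ori(np.pi/2)); ctrl.servo_line([*m,.212],speed=.15); ctrl.wait(.2)
S=snap("wrist","w5"); pos=np.array(sensors.read_position()); im,d,K,A,pp=S
W=cloud(d,K,A,pp); T=(W-pos)@rot(sensors.read_ee_rot())
for lo in np.arange(-.03,.056,.006):
    k=(abs(T[...,0])<.03)&(abs(T[...,1])<.025)&(T[...,2]>lo)&(T[...,2]<lo+.006)
    q=T[k]
    if len(q)>3: print(lo.round(3),len(q),"x",np.percentile(q[:,0],[2,98]).round(4),"y",np.percentile(q[:,1],[2,50,98]).round(4))
print(pos,sensors.read_time(),"tipproj",proj(pos-[0,0,.05],K,A,pp),"dot",proj([*m,.142],K,A,pp))
snap("side","d5");snap("scene","s5")
a=cv2.resize(im[:,130:380],None,fx=1.5,fy=1.5)
cv2.imwrite("pics/c5.png",np.clip(a[:,:,::-1]*1.3,0,255).astype(np.uint8))
E
```

```text
-0.03 237 x [0.0033 0.0146] y [-0.0134  0.0005  0.0133]
-0.024 141 x [0.0038 0.0158] y [-0.0141 -0.0012  0.0117]
-0.018 700 x [0.001 0.018] y [-0.0159  0.0005  0.0164]
-0.012 29 x [0.0094 0.0183] y [-0.015  -0.0001  0.0127]
0.036 4 x [0.0026 0.0034] y [-0.0015 -0.0004  0.0006]
0.042 17 x [0.0014 0.0034] y [-0.0023 -0.0001  0.0027]
[0.47447435 0.23713103 0.21314096] 28.9833 tipproj [253.94388713 198.93143737] dot [252.95418176 192.02966857]
```

View pics/c5.png

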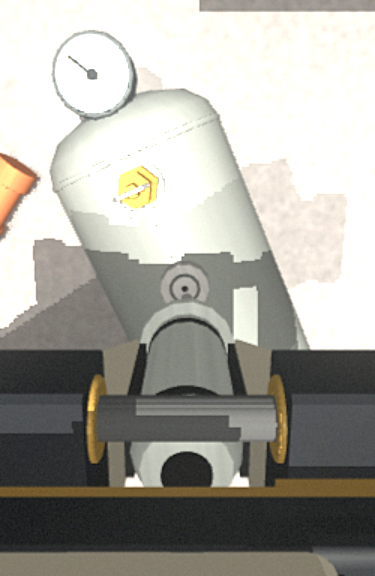

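The dot is seen at wrist (252,193), against a prediction of (253,192). The pen axis is on the TCP within about 1 mm. I descend slowly, watching force.

```bash
python3 - <<'E'
from h import *
m=[.4737,.2368]
def f():
    ctrl.wait(.15); r=[]
    for _ in range(8): ctrl.wait(.02); r.append(sensors.read_contact_force())
    return np.mean(r,0)
ctrl.servo_line([*m,.199],speed=.03); b=f(); print("base",b.round(2))
z=.197
while z>.182:
    ctrl.servo_line([*m,z],speed=.01); F=f()-b
    print(round(z,4),F.round(2),np.round(sensors.read_position(),4),round(sensors.read_time(),2))
    if F[2]>2.6: break
    z-=.001
snap("wrist","w6"); snap("side","d6")
E
```

```text
base [-0.2   0.3  -2.09]
0.197 [ 0.25 -0.26  0.1 ] [0.4737 0.2368 0.197 ] 30.58
0.196 [ 0.03 -0.4   0.03] [0.4737 0.2368 0.196 ] 31.12
0.195 [ 0.3  -0.25  0.13] [0.4737 0.2368 0.195 ] 31.65
0.194 [ 0.13 -0.11 -0.15] [0.4737 0.2368 0.194 ] 32.18
0.193 [ 0.04  0.08 -0.01] [0.4737 0.2368 0.193 ] 32.72
0.192 [ 0.35 -0.21  0.24] [0.4737 0.2368 0.192 ] 33.25
0.191 [ 0.15 -0.33  0.89] [0.4737 0.2368 0.191 ] 33.78
0.19 [ 0.04 -0.34  1.34] [0.4737 0.2368 0.1901] 34.32
0.189 [ 0.29 -0.37  1.56] [0.4737 0.2368 0.189 ] 34.85
0.188 [ 0.16 -0.15  2.29] [0.4737 0.2368 0.188 ] 35.38
0.187 [ 0.07 -0.23  3.21] [0.4737 0.2368 0.187 ] 35.92
```

```bash
python3 - <<'E'
from h import *
a=load("w6")[0][150:250,190:320]; b=load("d6")[0][80:180,180:310]
cv2.imwrite("pics/c6.png",np.clip(cv2.resize(np.hstack([a,b]),(798,307),interpolation=cv2.INTER_CUBIC)[:,:,::-1]*1.5,0,255).astype(np.uint8))
E
```

```text
(no output)
```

View pics/c6.png

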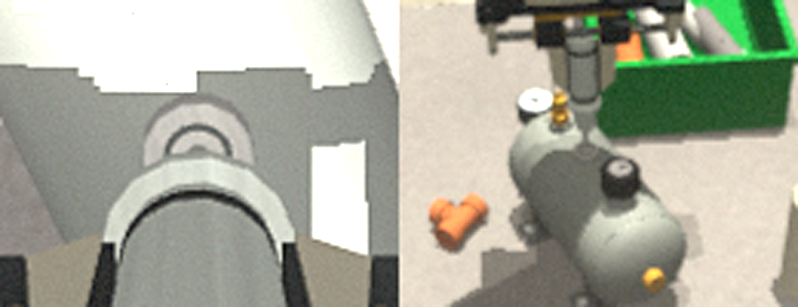

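The wrist view shows the tip rod meeting the pad inside the engraved ring, at about crop (198,150). The side view shows the pen upright and the cap seated. I hand in.

```bash
python3 - <<'E'
from h import *
print(sensors.read_contact_force(),sensors.read_finger_gap()*92,sensors.read_time()); ctrl.hand_in()
E
```

```text
[ 0.07571502 -0.23243844  1.54292355] 27.442194769540826 36.0167
the job is handed in; nothing more can be done
```

I screwed the vent cap home, took the aluminium pen from the tool block, and handed the job in at 36 s with the pen pressed on the measuring pad. No verdict was reported.

- **Cap:** it turned about 1.1 rad clockwise. The moment then jumped to +0.6 N·m and stayed near +0.45 N·m when I turned a little further, so I took it as fully home. I had no direct reading of the cap's angle.
- **Pen:** the last averaged force was 3.2 N, rising about 0.5 N per mm, which puts the sprung tip roughly 5 mm in. A final single reading gave about 3.6 N. The fingers were still holding it at a 27 mm gap, and the pictures show it upright.
- **Position on the pad:** just above the pad, the dot was within about 1 pixel of where I expected it. In the last picture the tip is inside the engraved ring.
- **First cap grasp missed:** the fingers closed just above the cap. The real fingertips end about 33 mm short of the reported tool point, which I measured in two wrist depth images. After correcting for this, both grasps worked.

The other items weren't measured again at the end, but the arm showed no unexpected contact, and nothing looked shifted in the pictures taken with the pen held.

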